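Fit the sharpener's big cell and shut its cover

TASK

The big cell in the pencil sharpener's battery bay is only half fitted: its button end is still propped on the retaining lip. Push that end against the coil spring and down past the lip so that the cell lies fully home and level, held by the spring against the lip, then slide the cover fully shut over it and let go. Leave the other things on the counter where they are.

Things in the scene. Friction and masses are not known exactly. Their poses are not given: they have to be found in the camera images.
- sharpener: White battery pencil sharpener, fixed to the counter. x runs along its battery bay from spring end to lip end, z up; origin on the counter under the bay's middle. 58 mm wide. Motor housing from x = -155 to -45 mm, top 60 mm high; open-topped bay from -45 to +52 mm. Rubber foot 4 mm high, 90 mm wide, to x = -164 and +62; past that the counter is bare at the lip end.
- bay_floor (a point): Point on the bay's floor at its middle (sharpener frame x = 0, y = 0, z = 24 mm). The bay is 37 mm wide between side walls 10 mm thick whose tops are 38 mm above the counter.
- lip_top (a point): Middle of the inner upper edge of the retaining lip, a ledge across the bay's +x end from x = 34 mm (this inner face) to 48 mm; top 36 mm above the counter, 12 mm above the bay floor. Nothing but the 38 mm high side walls stands higher beyond it.
- spring_face (a point): Centre of the 12 mm contact disc on the coil spring at the bay's -x end; x = -22.2 mm, 41 mm high when relaxed. It yields up to 14 mm towards -x, 0.7 N per mm (10 N at its stop).
- cell: Black D cell, steel-coloured band at its button end: 34 mm diameter, 60 mm long plus a 2 mm button at +x; 0.11 to 0.18 kg. Origin at its centre, x along it to the button. Starts leaning 13.8 deg: flat end on the bay floor at the spring, button end on the lip, 8 to 9 mm past its inner edge. Must go 8 to 12 mm to the spring (5 to 8 N) to clear the lip. Home: level, origin 41 mm high, end against the lip.
- cell_button (a point): Centre of the cell's button-end face (without the button), 30 mm from the cell's origin. Start: about 55 mm above the counter, upper rim 71 mm. Home: x = 34 mm in the sharpener frame, 41 mm high; the end face shows above the lip from 36 to 58 mm height.
- cell_flat (a point): Centre of the cell's flat end face, 30 mm from the cell's origin on the spring side; 41 mm high and at x = -26 mm in the sharpener frame when home.
- cover (a joint): Slide of the grey bay cover along the sharpener's +x: 0 fully open, 0.085 m fully shut (stop). Starts at 0 to 0.012, parked over the motor housing. Plate 92 mm long, 68 mm wide, top 66 mm high, with side skirts; shut it spans x = -44 to +48 mm. Stays where left; 2 to 3 N slides it slowly. It passes over a cell that is home (4 mm clear) but not one that stands up.
- cover_ridge (a point): Middle of the top of the cover's thumb ridge, 79 mm high: a rib 8 mm thick in x, 44 mm wide in y, 13 mm above the plate, 14 mm from the cover's rear (-x) end; at x = -115 mm in the sharpener frame when open, -30 mm when shut. It can be pushed from behind.
- old_cell: Bystander: an identical-looking spent cell standing upright on the counter beside the sharpener, button up, 34 mm diameter, 62 mm tall; origin under its foot.
- glue_stick: Bystander: white glue stick standing upright, 30 mm diameter, 92 mm tall; origin under its foot.
- eraser: Bystander: white block eraser 60 x 24 x 14 mm lying on the counter beyond the sharpener's lip end; origin under its centre.
- pencil_cup: Bystander: blue cup with pencils, 80 mm diameter, cup 100 mm tall, pencils to 190 mm; origin under its centre.
- tape_roll: Bystander: amber roll of tape lying flat, 100 mm diameter, 48 mm tall; origin under its centre.
- pencil_box: Bystander: flat red box 75 x 180 x 18 mm; origin under its centre.
Things that resemble listed ones, but are neither listed nor needed, are in the scene too. Leave any yellow look-alike of the cell alone. Leave any pink look-alike of the sharpener alone.

How it is judged:
By the outcome, as a careful person would: the job done as asked, in the order asked, and still so for the second after the job is handed in, with the robot touching nothing.
It also fails if it takes over 45 s, if anything falls off the work surface, if the arm or the gripper's body presses on something with over 40 N, if the wrist force passes 120 N, or if a joint passes its speed limit or range.

ROBOT

A 6-joint arm with a two-finger parallel gripper is mounted at the origin on the work surface. World frame = base frame: x ahead of the robot, y to its left, z up, the work surface at z = 0. Lengths are in m, angles in rad, forces in N, time in s.
With the tool pointing down it reaches from about 0.25 to 0.85 m from the base axis. Payload 12.5 kg.
Tool frame: the origin (TCP) lies midway between the tips of the shut fingers; the grasp point (between the pads) lies ctrl.grip_depth behind it (ctrl.grip_depth is the distance from the TCP to the grasp point, in m); z points along the fingers, y is the line along which they close (so a half turn about z gives the same grasp; the last joint's range is limited). The gripper opens to 93 mm and grips with 3 to 60 N. Pads are 15 mm wide; open, the fingers measure 128 mm over their backs; the gripper's body (75 mm by 188 mm) begins 65 mm behind the grasp point.
Start: joints at [1.203, 0.351, 1.652, -0, 1.139, -0.085], TCP at [0.153, 0.528, 0.219] pointing down, gripper open.
Joint ranges: [-2.75, 2.75], [-0.79, 2.1], [0.01, 2.65], [-1.57, 4.71], [0.07, 3.14], [-2.87, 2.87]. Speed limits (rad/s): [2.22, 2.22, 2.79, 3.14, 3.14, 3.14].

INTERFACE

Orientations are given as a 3x3 rotation matrix whose columns are the frame's x, y, z axes.
In Python, from rig import ctrl gives the robot as it stands.
- The arm moves only by the tool servo_tool, never from a script. Its argument "plan" is a list of rows, each a list of 3 entries, a list of its own where there are three numbers: the finger opening in mm, from 0 to 93, then the shift along the world's x, y, z in mm, then the turn about the world's z in degrees. A call has 1 to 5 rows; each row shifts and turns the commanded pose from where the row before left it; what a row does not reach is not made up. A row lasts 1/10 s, in which the tool goes at most 50 mm and 8.59 degrees, less where a joint would pass 70% of its speed; a pose out of reach is approached as far as the arm can. A call is refused whole if a number of a shift passes 50 or a number of a turn 8.59, either way. A call with a gripper value outside its range is refused whole. The fingers move at their own pace and stop on an object; "newtons" is the grip in N (left out, the last holds). Time passes only in rows, so rows that do not move let the fingers close. It gives the time, the measured TCP pose, the force, the opening and the grip force at its end, in the units of the state.
- ctrl.get_obs(): the state, without advancing time (a new reading comes with each control period).
- ctrl.camera(name): name is "side" or "top"; returns a dict with "pixels" (384x512x3 uint8, red, green, blue), "intrinsics" (3x3 intrinsics, pixels), "rvec" (rotation vector, rad) and "tvec" (3), from world to camera coordinates, as OpenCV has them. Camera axes: x right, y down, z forward; pixel columns grow to the right and rows downward; lengths in m; the calibration is good to about 2 mm. A picture is of the moment at which its call begins. There is no depth.
- ctrl.job_done(): hands the job in; it is judged then, once.
Trained networks look in the newest picture that a camera, given by its name, has taken for a name from the list of things; names that differ only in an ending like _2 or _b are one class to them, and where a whole thing is asked for, a point or a joint stands for the part that bears it (a point fixed in the world has none). Each returns a list of dicts, best first, with "score" (0 to 1); they miss things now and then, are a little off and sometimes report something else, mostly with a low value. They report only what shows in the picture. A call takes as long as a camera call. They do not tell look-alikes from the thing itself.
- ctrl.find_in(camera, name): "centre" ([x, y, z] in m, in world coordinates, good to about 4 mm: the middle of the surface that is visible of it).
The state is a dict: "time": time; "joints": joint angles; "qd": joint speeds; "effort": joint torques, N m; "ee_pos": TCP position; "eef_rot": TCP orientation; "force": force on the tool from outside, world axes, zero at the start; "moment": the same for the moment, N m; "finger_gap": opening from 0.0 (shut) to 1.0 (fully open); "gripper_force": force on a finger pad.
Only numpy, scipy, OpenCV 4.12 (cv2) and the standard library are available. Lean on these libraries where they do the work, as an engineer would, in place of code of your own. Each camera call takes 0.05 s, during which the arm holds its last target. There are 200 camera calls.

## Working session

There is one attempt and no reset: what is moved stays moved. The work goes in short steps, Python scripts to look and compute and a tool call to move; the robot and the scene stay as the last step left them, time stands still between calls to the robot, and variables do not carry over. Pictures are saved under pics/ and viewed, at most 10 in all, crops included, and the job is handed in when it is done.

Besides the shell and the picture viewer there is one more tool, called in YAML: its name, and indented under it one key for each argument. servo_tool: Moves the arm, as the interface text tells. Its arguments: {"type":"object","properties":{"plan":{"type":"array","items":{"type":"array"}},"newtons":{"type":"number"}},"required":["plan"]}

```bash
ls; mkdir -p pics; cat > h.py <<'E'
from rig import ctrl
import cv2, numpy as np
def snap(n,f):
    c=ctrl.camera(n); cv2.imwrite('pics/'+f,c['pixels'][:,:,::-1]); return c
def proj(c,P):
    return cv2.projectPoints(np.array(P,float).reshape(-1,3),c['rvec'],c['tvec'],c['intrinsics'],None)[0].reshape(-1,2)
def unproj(c,uv,z):
    R=cv2.Rodrigues(np.array(c['rvec'],float))[0]; t=np.array(c['tvec'],float).ravel()
    o=-R.T@t; d=R.T@np.linalg.inv(c['intrinsics'])@np.array([uv[0],uv[1],1.])
    return o+d*(z-o[2])/d[2]
E
python3 - <<'E'
from h import *
for n in ['top','side']:
    c=snap(n,n+'0.png'); print(n,'cam at',(-cv2.Rodrigues(np.array(c['rvec'],float))[0].T@np.array(c['tvec']).ravel()).round(3))
    for k in ['sharpener','cell','cell_button','cell_flat','cover','cover_ridge','lip_top','spring_face','old_cell','eraser','glue_stick','pencil_cup']:
        print(k,[(np.round(d['centre'],3).tolist(),round(d['score'],2)) for d in ctrl.find_in(n,k)])
o=ctrl.get_obs();print(o['time'],o['ee_pos'],o['eef_rot'],ctrl.grip_depth)
E
```

```text
pics
top cam at [0.292 0.051 1.168]
sharpener [([0.255, 0.28, 0.041], 0.93), ([0.546, 0.061, 0.06], 0.64)]
cell [([0.42, 0.208, 0.026], 0.6), ([0.803, 0.091, 0.018], 0.45), ([0.537, -0.352, 0.045], 0.25), ([0.548, 0.128, 0.059], 0.21)]
cell_button [([0.547, 0.131, 0.061], 0.72), ([0.422, 0.206, 0.032], 0.65)]
cell_flat [([0.54, 0.133, 0.061], 0.9), ([0.418, 0.21, 0.034], 0.74)]
cover [([0.556, 0.049, 0.063], 0.84), ([0.256, 0.255, 0.063], 0.55)]
cover_ridge [([0.256, 0.251, 0.063], 0.75), ([0.555, 0.053, 0.068], 0.61)]
lip_top [([0.542, 0.057, 0.057], 0.97), ([0.253, 0.277, 0.037], 0.79), ([0.543, 0.128, 0.062], 0.3)]
spring_face [([0.654, 0.148, 0.058], 0.75)]
old_cell [([0.656, 0.152, 0.06], 0.72)]
eraser [([0.512, 0.276, 0.017], 0.76)]
glue_stick [([0.441, 0.014, 0.09], 0.51)]
pencil_cup [([0.442, 0.016, 0.09], 0.71), ([0.473, 0.451, 0.072], 0.57)]
side cam at [ 0.234 -0.866  0.775]
sharpener [([0.249, 0.22, 0.035], 0.97), ([0.541, 0.012, 0.04], 0.74), ([0.444, -0.006, 0.054], 0.42), ([0.541, 0.132, 0.065], 0.35)]
cell [([0.424, 0.199, 0.025], 0.8), ([0.543, 0.129, 0.059], 0.55)]

[... 188 characters left out ...]
0.253, 0.249, 0.067], 0.57), ([0.798, 0.076, 0.018], 0.54)]
cover_ridge [([0.256, 0.253, 0.062], 0.72), ([0.548, 0.045, 0.067], 0.55)]
lip_top [([0.251, 0.217, 0.042], 0.97), ([0.543, 0.016, 0.04], 0.88)]
spring_face [([0.541, 0.135, 0.061], 0.69), ([0.538, 0.011, 0.041], 0.5)]
old_cell [([0.66, 0.143, 0.043], 0.85)]
eraser [([0.507, 0.272, 0.01], 0.71), ([0.542, 0.014, 0.043], 0.28)]
glue_stick [([0.54, 0.134, 0.062], 0.63), ([0.658, 0.141, 0.04], 0.6)]
pencil_cup [([0.472, 0.424, 0.079], 0.7)]
1.3 [0.15345347 0.52814785 0.21861398] [[-9.60268531e-01  2.79077669e-01 -4.99698053e-05]
 [ 2.79077672e-01  9.60268530e-01 -5.04832487e-05]
 [ 3.38956841e-05 -6.24229320e-05 -9.99999997e-01]] 0.0188
```

View pics/top0.png

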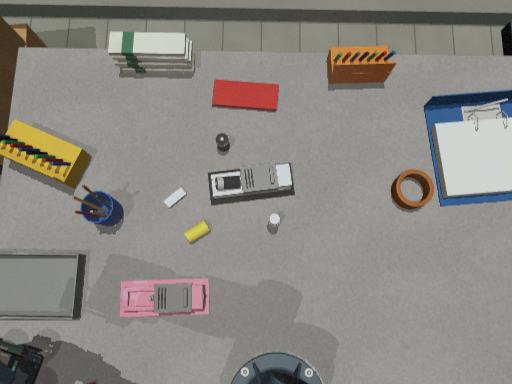

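View pics/side0.png

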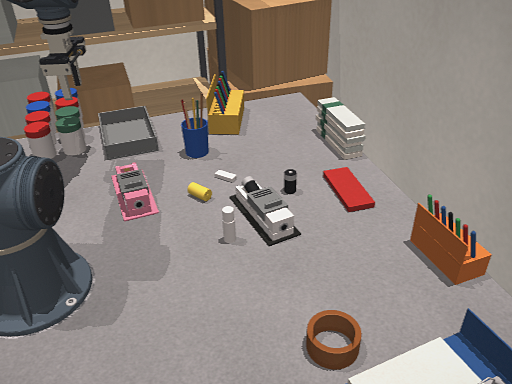

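The top view shows the white sharpener at about (250,182), with its lip end to the left (+y), the old cell at (222,142), the glue stick at (274,222) and the eraser at (175,197). I'll zoom in to get its pose.

```bash
python3 - <<'E'
from h import *
c=cv2.imread('pics/top0.png')[150:214,195:305]
cv2.imwrite('pics/top0c.png',cv2.resize(c,None,fx=7,fy=7,interpolation=cv2.INTER_CUBIC))
E
```

```text
(no output)
```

View pics/top0c.png

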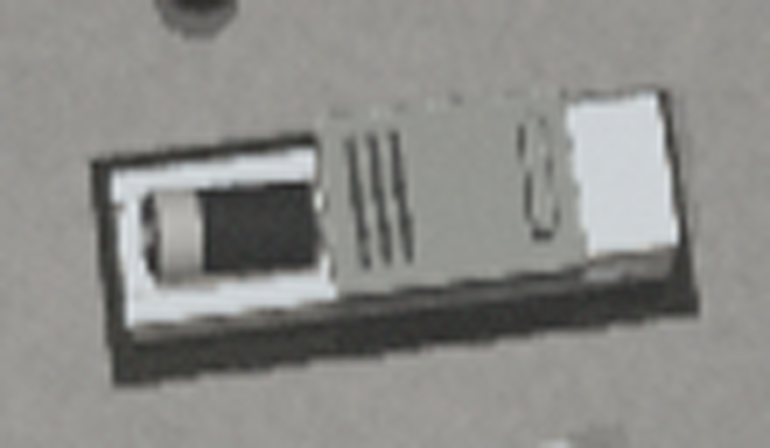

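```bash
cat >> h.py <<'E'
def S2W(p,P): # p=(x,y,yaw) of sharpener, P in mm
    P=np.array(P,float).reshape(-1,3)/1000; c,s=np.cos(p[2]),np.sin(p[2])
    return np.c_[p[0]+c*P[:,0]-s*P[:,1], p[1]+s*P[:,0]+c*P[:,1], P[:,2]]
E
python3 - <<'E'
from h import *
from scipy.optimize import least_squares
c=ctrl.camera('top')
M=[(62,-45,4),(62,45,4),(-164,45,4),(-155,-29,60),(-155,29,60),(52,-29,38),(52,29,38)]
U=np.array([(92,160),(115,385),(697,314),(658,90),(680,245),(110,172),(128,328)],float)
px=lambda U:np.array([195,150])+(U+.5)/7-.5
r=least_squares(lambda p:(proj(c,S2W(p,M))-px(U)).ravel(),[0.54,0.12,1.6])
p=r.x;print(p,np.degrees(p[2]),(r.fun.reshape(-1,2)*7).round(0).tolist())
np.save('p.npy',p)
inv=lambda w:((w[0]-p[0])*np.cos(p[2])+(w[1]-p[1])*np.sin(p[2]),-(w[0]-p[0])*np.sin(p[2])+(w[1]-p[1])*np.cos(p[2]))
for n,u,z in [('cover front',(325,205),.066),('cover rear',(577,178),.066),('ridge',(538,178),.079),('cell button rim',(147,235),.06),('old',(197,10),.0)]:
    w=unproj(c,px(np.array(u,float)),z);print(n,w.round(4),np.round(inv(w),4))
for n in ['cover_ridge','cell_button','lip_top','old_cell','eraser','glue_stick']:
  for cam in ['top','side']:
    if cam=='side' and n=='cover_ridge': pass
print('x axis',np.cos(p[2]),np.sin(p[2]), 'lip',S2W(p,[(34,0,36)]),'ridge open',S2W(p,[(-115,0,79)]))
for n,w in dict(old=(.657,.147),er=(.51,.274),glue=(.441,.014)).items(): print(n,np.round(inv(w),3))
s=ctrl.camera('side'); print(proj(s,S2W(p,M)).round(0).tolist())
i=s['pixels'][160:250,215:310,::-1].copy()
for q in (proj(s,S2W(p,M))-[215,160])*8+3.5:
    pass
i=cv2.resize(i,None,fx=6,fy=6,interpolation=cv2.INTER_CUBIC)
for q in (proj(s,S2W(p,M))-[215,160])*6+2.5: cv2.circle(i,tuple(int(a) for a in q),3,(0,0,255),-1)
cv2.imwrite('pics/side0c.png',i)
E
```

```text
[0.5501954  0.12264227 1.71461625] 98.24027474353653 [[-3.0, -1.0], [-1.0, 1.0], [3.0, -1.0], [2.0, 2.0], [2.0, -1.0], [-0.0, 3.0], [-2.0, -3.0]]
cover front [0.5545 0.0962 0.066 ] [-0.0268 -0.0005]
cover rear [0.5663 0.0041 0.066 ] [-0.1197  0.001 ]
ridge [0.5628 0.0188 0.079 ] [-0.1046  0.0024]
cell button rim [0.5435 0.1614 0.06  ] [0.0393 0.0011]
old [ 0.6479  0.151  -0.    ] [ 0.014  -0.1007]
x axis -0.14332463872929588 0.989675728677387 lip [[0.54532237 0.15629125 0.036     ]] ridge open [[0.56667774 0.00882957 0.079     ]]
old [ 0.009 -0.109]
er [0.156 0.018]
glue [-0.092  0.124]
[[258.0, 187.0], [229.0, 196.0], [269.0, 245.0], [294.0, 215.0], [273.0, 222.0], [254.0, 180.0], [235.0, 186.0]]
```

View pics/side0c.png

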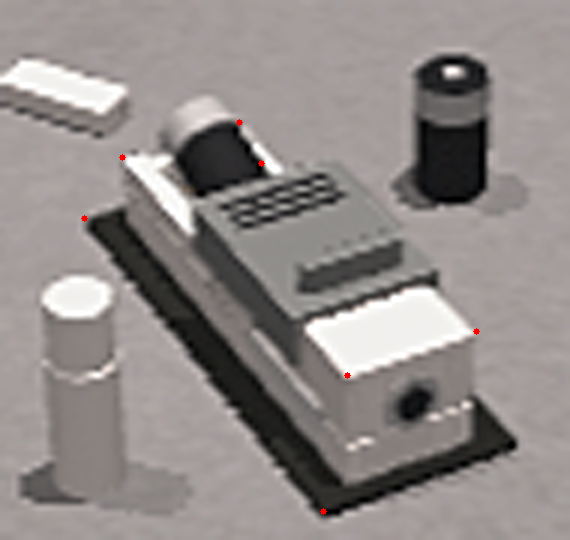

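The pose fits: the model points reproject within half a pixel in the top view and land on the right corners in the side view. The cover is about 10 mm open, and the yaw is 98.2°. I'll approach past the lip end with the fingers shut and tool y along the bay.

```bash
cat > w.py <<'E'
from h import *; import sys
p=np.load('p.npy'); t=[float(a) for a in sys.argv[1:4]]
o=ctrl.get_obs(); e=np.array(o['ee_pos']); d=(S2W(p,[t])[0]-e)*1000
R=np.array(o['eef_rot']); a=np.degrees(np.arctan2(R[1,1],R[0,1]))
c,s=np.cos(p[2]),np.sin(p[2]); q=(e-[p[0],p[1],0])*1000
print('t',o['time'],'delta',d.round(1),'turn',round(np.degrees(p[2])-a,2),'now sharp',round(c*q[0]+s*q[1],1),round(-s*q[0]+c*q[1],1),round(q[2],1),'axis',round(c,3),round(s,3))
E
python3 w.py 82 0 130
```

```text
t 1.4 delta [ 385.  -324.4  -88.6] turn 24.44 now sharp 458.2 334.6 218.6 axis -0.143 0.99
```

servo_tool:
  plan:
    - [0,[30,-25,0],5]
    - [0,[30,-25,0],5]
    - [0,[30,-25,0],5]
    - [0,[30,-25,0],5]
    - [0,[30,-25,0],4.4]
  newtons: 20

```text
time: 1.9
ee_pos: [0.3045, 0.402, 0.2188]
eef_rot: [[-0.989, -0.146, 0.0], [-0.146, 0.989, 0.0], [-0.0, 0.0, -1.0]]
force: [0.2, 1.5, 0.1]
finger_gap: 0.618
gripper_force: 0.0
```

servo_tool:
  plan:
    - [0,[30,-25,0],0]
    - [0,[30,-25,0],0]
    - [0,[30,-25,0],0]
    - [0,[30,-25,0],0]
    - [0,[30,-25,0],0]

```text
time: 2.4
ee_pos: [0.4546, 0.2769, 0.2188]
eef_rot: [[-0.99, -0.142, 0.0], [-0.142, 0.99, 0.0], [-0.0, 0.0, -1.0]]
force: [1.1, 0.6, -0.3]
finger_gap: 0.19
gripper_force: 0.0
```

servo_tool:
  plan:
    - [0,[30,-25,-20],0]
    - [0,[30,-25,-30],0]
    - [0,[25,-24,-38],0]
    - [0,[0,0,0],0]
    - [0,[0,0,0],0]

```text
time: 2.9
ee_pos: [0.5376, 0.2045, 0.1312]
eef_rot: [[-0.99, -0.141, -0.001], [-0.141, 0.99, -0.0], [0.002, -0.0, -1.0]]
force: [-0.7, 0.2, 0.6]
finger_gap: 0.004
gripper_force: 0.0
```

```bash
python3 w.py 75 0 46; python3 - <<'E'
from h import *
p=np.load('p.npy')
T=snap('top','t1.png');S=snap('side','s1.png')
a=T['pixels'][130:220,170:290,::-1];b=S['pixels'][130:220,200:320,::-1]
cv2.imwrite('pics/v1.png',np.hstack([cv2.resize(x,(400,300),interpolation=cv2.INTER_CUBIC) for x in(a,b)]))
E
```

```text
t 2.9 delta [  1.8  -7.6 -85.2] turn 0.11 now sharp 82.8 0.7 131.2 axis -0.143 0.99
```

View pics/v1.png

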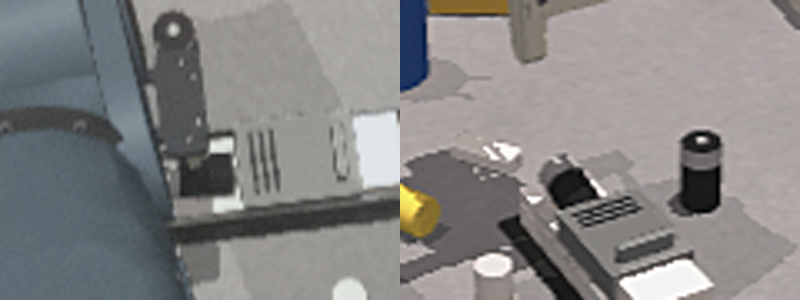

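The picture shows the gripper over the lip end, with the cell still leaning and everything else undisturbed. Now I'll descend past the lip, then creep toward the face.

servo_tool:
  plan:
    - [0,[1,-3,-40],0]
    - [0,[1,-2,-40],0]
    - [0,[0,0,-5],0]
    - [0,[0,0,0],0]

```text
time: 3.4
ee_pos: [0.5396, 0.2006, 0.0476]
eef_rot: [[-0.99, -0.144, 0.0], [-0.144, 0.99, 0.0], [-0.0, 0.0, -1.0]]
force: [0.2, 0.0, 0.1]
finger_gap: 0.007
gripper_force: 0.0
```

servo_tool:
  plan:
    - [0,[0.7,-5,0],0]
    - [0,[0.6,-4,0],0]
    - [0,[0,0,0],0]

```text
time: 3.7
ee_pos: [0.5418, 0.1905, 0.0481]
eef_rot: [[-0.99, -0.142, 0.002], [-0.142, 0.99, 0.001], [-0.002, 0.0, -1.0]]
force: [-0.5, -0.1, -0.1]
finger_gap: 0.005
gripper_force: 0.0
```

```bash
python3 w.py 59 0 46
```

```text
t 3.7 delta [-0.1 -9.5 -2.1] turn 0.07 now sharp 68.4 -1.5 48.1 axis -0.143 0.99
```

servo_tool:
  plan:
    - [0,[0,-4,-2],0]
    - [0,[0.2,-4,0],0]
    - [0,[0,0,0],0]

```text
time: 4.0
ee_pos: [0.5412, 0.1823, 0.0447]
eef_rot: [[-0.99, -0.142, -0.0], [-0.142, 0.99, -0.0], [0.0, -0.0, -1.0]]
force: [-0.3, 0.2, -0.2]
finger_gap: 0.007
gripper_force: 0.0
```

servo_tool:
  plan:
    - [0,[0.5,-3,0],0]
    - [0,[0,0,0],0]

```text
time: 4.2
ee_pos: [0.5418, 0.1795, 0.0447]
eef_rot: [[-0.99, -0.142, -0.0], [-0.142, 0.99, -0.0], [0.0, -0.0, -1.0]]
force: [-0.4, 0.2, -0.3]
finger_gap: 0.004
gripper_force: 0.0
```

servo_tool:
  plan:
    - [0,[0.4,-3,0],0]
    - [0,[0,0,0],0]

```text
time: 4.4
ee_pos: [0.5421, 0.1766, 0.0447]
eef_rot: [[-0.99, -0.142, -0.0], [-0.142, 0.99, -0.0], [0.0, -0.0, -1.0]]
force: [0.5, 0.1, 0.5]
finger_gap: 0.006
gripper_force: 0.0
```

servo_tool:
  plan:
    - [0,[0.4,-3,0],0]
    - [0,[0,0,0],0]

```text
time: 4.6
ee_pos: [0.5425, 0.1737, 0.0447]
eef_rot: [[-0.99, -0.142, -0.0], [-0.142, 0.99, 0.0], [0.0, 0.0, -1.0]]
force: [-0.7, 1.7, -0.9]
finger_gap: 0.008
gripper_force: 0.6
```

servo_tool:
  plan:
    - [0,[0.4,-3,0],0]
    - [0,[0,0,0],0]

```text
time: 4.8
ee_pos: [0.543, 0.1707, 0.0447]
eef_rot: [[-0.99, -0.142, 0.0], [-0.142, 0.99, 0.0], [-0.0, 0.0, -1.0]]
force: [-0.6, 3.2, -0.7]
finger_gap: 0.003
gripper_force: 1.5
```

servo_tool:
  plan:
    - [0,[0.4,-3,0],0]
    - [0,[0,0,0],0]

```text
time: 5.0
ee_pos: [0.5434, 0.1679, 0.0447]
eef_rot: [[-0.99, -0.142, 0.0], [-0.142, 0.99, 0.0], [-0.0, 0.0, -1.0]]
force: [-1.0, 5.1, -1.1]
finger_gap: 0.001
gripper_force: 2.4
```

servo_tool:
  plan:
    - [0,[0.3,-2.5,0],0]
    - [0,[0,0,0],0]

```text
time: 5.2
ee_pos: [0.5437, 0.1656, 0.0448]
eef_rot: [[-0.99, -0.142, 0.0], [-0.142, 0.99, 0.001], [-0.0, 0.001, -1.0]]
force: [-0.6, 5.7, -0.5]
finger_gap: 0.004
gripper_force: 3.1
```

servo_tool:
  plan:
    - [0,[0.2,-1.8,0],0]
    - [0,[0,0,0],0]

```text
time: 5.4
ee_pos: [0.5439, 0.1641, 0.0448]
eef_rot: [[-0.99, -0.142, 0.0], [-0.142, 0.99, 0.001], [-0.0, 0.001, -1.0]]
force: [-1.3, 7.4, 0.5]
finger_gap: 0.003
gripper_force: 3.8
```

```bash
python3 w.py 0 0 0; python3 - <<'E'
from h import *
T=snap('top','t2.png');S=snap('side','s2.png')
a=T['pixels'][150:210,190:270,::-1];b=S['pixels'][150:210,220:300,::-1]
cv2.imwrite('pics/v2.png',np.hstack([cv2.resize(x,(400,300),interpolation=cv2.INTER_CUBIC) for x in(a,b)]))
E
```

```text
t 5.4 delta [  6.3 -41.4 -44.8] turn 0.05 now sharp 41.9 0.3 44.8 axis -0.143 0.99
```

View pics/v2.png

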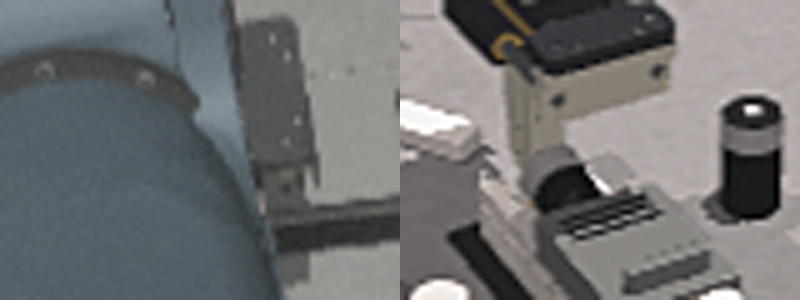

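The side view shows the fingers holding the steel band end at (550,165), with the cell pushed back but still raised. I'll drag it down now, keeping the tip above the lip.

servo_tool:
  plan:
    - [0,[0,0,-2],0]
    - [0,[0,-0.5,-2],0]
    - [0,[0,0,0],0]

```text
time: 5.8
ee_pos: [0.5438, 0.164, 0.0407]
eef_rot: [[-0.99, -0.142, 0.0], [-0.142, 0.99, 0.001], [-0.0, 0.001, -1.0]]
force: [-1.8, 10.5, 0.4]
finger_gap: 0.005
gripper_force: 5.2
```

servo_tool:
  plan:
    - [0,[0,0,-2],0]
    - [0,[0,0,-1.3],0]
    - [0,[0,0,0],0]
    - [0,[0,0,0],0]

```text
time: 6.2
ee_pos: [0.5438, 0.1642, 0.0376]
eef_rot: [[-0.99, -0.142, 0.0], [-0.142, 0.99, 0.002], [-0.001, 0.001, -1.0]]
force: [-0.4, 11.8, 0.4]
finger_gap: 0.009
gripper_force: 5.9
```

```bash
python3 w.py 0 0 0; python3 - <<'E'
from h import *
S=snap('side','s3.png')
b=S['pixels'][150:210,220:300,::-1]
cv2.imwrite('pics/v3.png',cv2.resize(b,(640,480),interpolation=cv2.INTER_CUBIC))
E
```

```text
t 6.2 delta [  6.4 -41.5 -37.6] turn 0.05 now sharp 42.0 0.3 37.6 axis -0.143 0.99
```

View pics/v3.png

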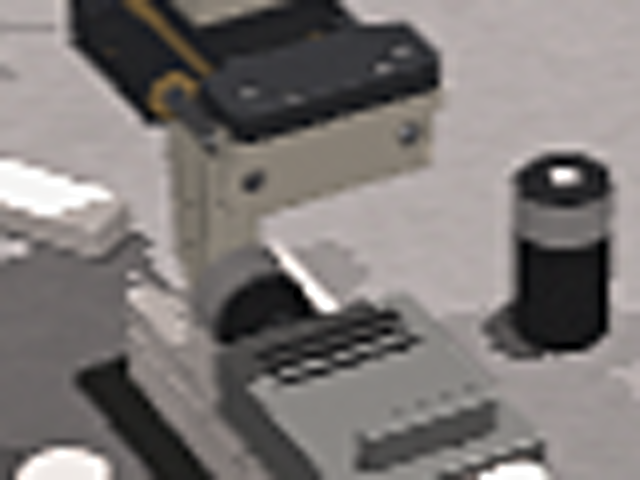

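```bash
cat > lean.py <<'E'
from h import *
p=np.load('p.npy'); s=ctrl.camera('side')
def cell(th,xl): # lower flat edge at xl on floor z=24
    th=np.radians(th); ax=np.array([np.cos(th),0,np.sin(th)]); up=np.array([-np.sin(th),0,np.cos(th)])
    b=np.array([xl,0,24])+17*up; a=np.linspace(0,2*np.pi,60)
    ring=lambda L:b+L*ax+17*(np.outer(np.sin(a),[0,1,0])+np.outer(np.cos(a),up))
    return ring
for th in [13.8,10,7,4,0]:
    for xl in [-32,-28,-26]:
        r=cell(th,xl)(60); q=proj(s,S2W(p,r)); k=q[:,1].argmin(); r2=cell(th,xl)(49);q2=proj(s,S2W(p,r2))
        print(th,xl,'rim x %.1f low z %.1f apex px %s left px %.1f'%(r[30,0],r[30,2],q[k].round(1),q[:,0].min()))
E
python3 lean.py
```

```text
13.8 -32 rim x 26.3 low z 38.3 apex px [252.5 178.3] left px 243.8
13.8 -28 rim x 30.3 low z 38.3 apex px [251.8 177.6] left px 243.1
13.8 -26 rim x 32.3 low z 38.3 apex px [250.9 177.2] left px 242.8
10 -32 rim x 27.1 low z 34.4 apex px [251.4 178.9] left px 243.5
10 -28 rim x 31.1 low z 34.4 apex px [250.7 178.1] left px 242.8
10 -26 rim x 33.1 low z 34.4 apex px [250.4 177.8] left px 242.5
7 -32 rim x 27.5 low z 31.3 apex px [251.1 179.4] left px 243.3
7 -28 rim x 31.5 low z 31.3 apex px [250.4 178.6] left px 242.7
7 -26 rim x 33.5 low z 31.3 apex px [250.1 178.3] left px 242.3
4 -32 rim x 27.9 low z 28.2 apex px [250.8 179.9] left px 243.2
4 -28 rim x 31.9 low z 28.2 apex px [250.1 179.2] left px 242.5
4 -26 rim x 33.9 low z 28.2 apex px [249.7 178.8] left px 242.2
0 -32 rim x 28.0 low z 24.0 apex px [250.4 180.8] left px 243.0
0 -28 rim x 32.0 low z 24.0 apex px [249.7 180. ] left px 242.3
0 -26 rim x 34.0 low z 24.0 apex px [249.4 179.7] left px 242.0
```

The apex row moved from about 178.5 to about 179.9. That fits a cell now dropped to 0–5° of lean, with its lower rim below the lip top. I'll retract in steps and watch where the force vanishes: about 6 mm if the lip catches it, about 11 mm if not.

servo_tool:
  plan:
    - [0,[-0.4,3,0],0]
    - [0,[0,0,0],0]

```text
time: 6.5
ee_pos: [0.5433, 0.1669, 0.0374]
eef_rot: [[-0.99, -0.143, 0.0], [-0.143, 0.99, 0.001], [-0.0, 0.001, -1.0]]
force: [-1.8, 9.2, 1.2]
finger_gap: 0.005
gripper_force: 4.6
```

servo_tool:
  plan:
    - [0,[-0.3,2,0],0]
    - [0,[0,0,0],0]

```text
time: 6.7
ee_pos: [0.5431, 0.1686, 0.0374]
eef_rot: [[-0.99, -0.143, -0.0], [-0.143, 0.99, 0.001], [-0.0, 0.001, -1.0]]
force: [-1.7, 7.0, 0.4]
finger_gap: -0.001
gripper_force: 3.5
```

servo_tool:
  plan:
    - [0,[-0.2,1.5,0],0]
    - [0,[0,0,0],0]

```text
time: 6.9
ee_pos: [0.5429, 0.1698, 0.0374]
eef_rot: [[-0.99, -0.143, -0.0], [-0.143, 0.99, 0.0], [0.0, 0.0, -1.0]]
force: [-0.8, 5.0, 0.4]
finger_gap: 0.004
gripper_force: 2.8
```

servo_tool:
  plan:
    - [0,[-0.2,1,0],0]
    - [0,[0,0,0],0]

```text
time: 7.1
ee_pos: [0.5427, 0.1706, 0.0374]
eef_rot: [[-0.99, -0.143, -0.0], [-0.143, 0.99, -0.0], [0.0, 0.0, -1.0]]
force: [-0.8, 3.6, -0.2]
finger_gap: 0.003
gripper_force: 2.1
```

```bash
python3 - <<'E'
from h import *
S=snap('side','s4.png')
b=S['pixels'][155:205,225:285,::-1]
cv2.imwrite('pics/v4.png',cv2.resize(b,(720,600),interpolation=cv2.INTER_CUBIC))
E
```

```text
(no output)
```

View pics/v4.png

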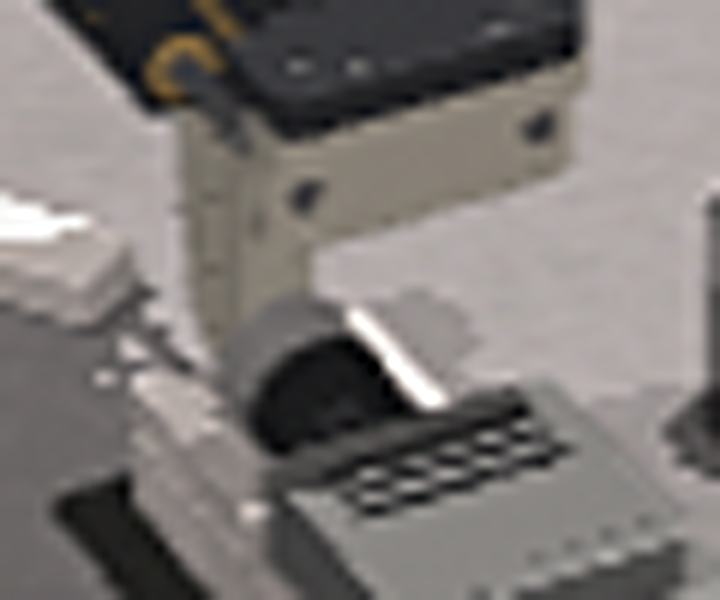

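servo_tool:
  plan:
    - [0,[-0.2,1,0],0]
    - [0,[0,0,0],0]

```text
time: 7.35
ee_pos: [0.5425, 0.1715, 0.0374]
eef_rot: [[-0.99, -0.143, -0.0], [-0.143, 0.99, -0.0], [0.0, -0.0, -1.0]]
force: [-0.9, 2.7, -0.6]
finger_gap: 0.007
gripper_force: 1.7
```

servo_tool:
  plan:
    - [0,[-0.2,1.5,0],0]
    - [0,[0,0,0],0]

```text
time: 7.55
ee_pos: [0.5424, 0.1728, 0.0375]
eef_rot: [[-0.99, -0.143, 0.0], [-0.143, 0.99, -0.0], [-0.0, -0.0, -1.0]]
force: [-0.0, -0.2, -0.6]
finger_gap: 0.009
gripper_force: 0.0
```

servo_tool:
  plan:
    - [0,[-0.2,1.5,0],0]
    - [0,[0,0,0],0]

```text
time: 7.75
ee_pos: [0.5422, 0.1745, 0.0374]
eef_rot: [[-0.99, -0.143, 0.0], [-0.143, 0.99, -0.0], [-0.0, -0.0, -1.0]]
force: [0.4, 0.5, -0.2]
finger_gap: 0.003
gripper_force: 0.0
```

The force fell to zero at y≈0.172, well short of the start contact, so the lip has caught the cell. Next I'll back off, rise and press down on the button end from above to seat it.

servo_tool:
  plan:
    - [0,[-1,8,0],0]
    - [0,[0,0,30],0]
    - [0,[0,0,15],0]

```text
time: 8.05
ee_pos: [0.5417, 0.1832, 0.084]
eef_rot: [[-0.99, -0.143, 0.002], [-0.143, 0.99, 0.0], [-0.002, 0.0, -1.0]]
force: [0.6, 0.6, -0.3]
finger_gap: 0.004
gripper_force: 0.0
```

```bash
python3 w.py 22 0 70
```

```text
t 8.05 delta [  5.4 -38.8 -14. ] turn 0.02 now sharp 61.1 -0.2 84.0 axis -0.143 0.99
```

servo_tool:
  plan:
    - [0,[3,-20,0],0]
    - [0,[2.4,-19,0],0]
    - [0,[0,0,-8],0]
    - [0,[0,0,-8],0]
    - [0,[0,0,0],0]

```text
time: 8.55
ee_pos: [0.5457, 0.144, 0.0649]
eef_rot: [[-0.99, -0.143, -0.002], [-0.143, 0.99, -0.0], [0.002, 0.0, -1.0]]
force: [-1.1, 0.6, 0.5]
finger_gap: 0.003
gripper_force: 0.0
```

servo_tool:
  plan:
    - [0,[0,0,-3],0]
    - [0,[0,0,-2],0]
    - [0,[0,0,0],0]

```text
time: 8.85
ee_pos: [0.5465, 0.1438, 0.0612]
eef_rot: [[-0.99, -0.143, -0.0], [-0.143, 0.99, -0.0], [0.0, 0.0, -1.0]]
force: [-1.3, -0.5, -0.3]
finger_gap: 0.002
gripper_force: 0.0
```

servo_tool:
  plan:
    - [0,[0,0,-2],0]
    - [0,[0,0,0],0]

```text
time: 9.05
ee_pos: [0.5465, 0.1436, 0.0593]
eef_rot: [[-0.99, -0.143, -0.0], [-0.143, 0.99, 0.0], [0.0, 0.0, -1.0]]
force: [-0.2, 0.1, 0.7]
finger_gap: 0.008
gripper_force: 0.0
```

servo_tool:
  plan:
    - [0,[0,0,-1],0]
    - [0,[0,0,-1],0]
    - [0,[0,0,0],0]

```text
time: 9.35
ee_pos: [0.547, 0.1437, 0.0581]
eef_rot: [[-0.99, -0.143, 0.001], [-0.143, 0.99, 0.0], [-0.001, 0.0, -1.0]]
force: [-1.7, 2.6, 7.0]
finger_gap: 0.001
gripper_force: 3.4
```

servo_tool:
  plan:
    - [0,[0,0,-1],0]
    - [0,[0,0,0],0]

```text
time: 9.55
ee_pos: [0.5478, 0.1439, 0.058]
eef_rot: [[-0.99, -0.143, 0.003], [-0.143, 0.99, 0.001], [-0.003, 0.0, -1.0]]
force: [-1.2, 2.2, 14.3]
finger_gap: 0.001
gripper_force: 7.1
```

It stands firm at z = 58.0 mm under 14 N, so the cell is level and home. Now for the cover: rise and go behind the ridge.

servo_tool:
  plan:
    - [0,[0,0,40],0]
    - [0,[7,-45,0],0]
    - [0,[7,-45,0],0]
    - [0,[7,-45,0],0]
    - [0,[0,0,0],0]

```text
time: 10.05
ee_pos: [0.5682, 0.0041, 0.0965]
eef_rot: [[-0.99, -0.138, 0.001], [-0.138, 0.99, -0.001], [-0.001, -0.001, -1.0]]
force: [-0.3, -0.4, -1.1]
finger_gap: 0.009
gripper_force: 0.0
```

```bash
python3 w.py -138 0 72;  python3 - <<'E'
from h import *
T=snap('top','t5.png');S=snap('side','s5.png')
a=T['pixels'][150:210,195:275,::-1];b=S['pixels'][150:240,210:330,::-1]
cv2.imwrite('pics/v5.png',np.hstack([cv2.resize(x,(400,300),interpolation=cv2.INTER_CUBIC) for x in(a,b)]))
E
```

```text
t 10.05 delta [  1.8 -18.  -24.5] turn 0.28 now sharp -119.9 -0.8 96.5 axis -0.143 0.99
```

View pics/v5.png

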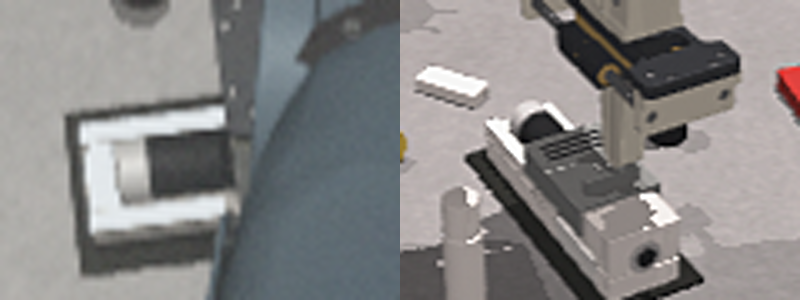

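The top view shows the cell in the bay with its end at crop x≈118, clear of the lip band at x≈85–115, so it is seated. The cover hasn't moved and the bystanders are untouched. I'll go down behind the ridge.

servo_tool:
  plan:
    - [0,[1.8,-18,0],0]
    - [0,[0,0,-15],0]
    - [0,[0,0,-9],0]
    - [0,[0,0,0],0]

```text
time: 10.55
ee_pos: [0.5681, -0.0083, 0.0703]
eef_rot: [[-0.99, -0.143, -0.003], [-0.143, 0.99, 0.0], [0.003, 0.001, -1.0]]
force: [0.0, -0.1, 0.3]
finger_gap: 0.005
gripper_force: 0.0
```

servo_tool:
  plan:
    - [0,[-0.7,5,0],0]
    - [0,[-0.7,5,0],0]
    - [0,[0,0,0],0]

```text
time: 10.85
ee_pos: [0.568, 0.0015, 0.0727]
eef_rot: [[-0.99, -0.144, 0.0], [-0.144, 0.99, 0.0], [-0.0, 0.0, -1.0]]
force: [1.3, -0.3, -0.3]
finger_gap: 0.002
gripper_force: 0.0
```

servo_tool:
  plan:
    - [0,[-0.6,4,0],0]
    - [0,[-0.6,4,0],0]
    - [0,[-0.6,4,0],0]

```text
time: 11.15
ee_pos: [0.5664, 0.0127, 0.0726]
eef_rot: [[-0.99, -0.143, 0.001], [-0.143, 0.99, -0.0], [-0.001, -0.0, -1.0]]
force: [0.6, -2.2, 0.9]
finger_gap: 0.004
gripper_force: 1.0
```

```bash
python3 w.py -46 0 72
```

```text
t 11.15 delta [-9.6 64.4 -0.6] turn 0.05 now sharp -111.1 -0.2 72.6 axis -0.143 0.99
```

servo_tool:
  plan:
    - [0,[-0.7,5,0],0]
    - [0,[-0.7,5,0],0]
    - [0,[-0.8,5,0],0]
    - [0,[-0.7,5,0],0]
    - [0,[-0.7,5,0],0]

```text
time: 11.65
ee_pos: [0.5627, 0.038, 0.0725]
eef_rot: [[-0.99, -0.143, 0.0], [-0.143, 0.99, 0.0], [-0.0, -0.0, -1.0]]
force: [1.0, -1.2, 2.0]
finger_gap: 0.004
gripper_force: 1.4
```

servo_tool:
  plan:
    - [0,[-0.7,5,0],0]
    - [0,[-0.7,5,0],0]
    - [0,[-0.8,5,0],0]
    - [0,[-0.7,5,0],0]
    - [0,[-0.7,5,0],0]

```text
time: 12.15
ee_pos: [0.559, 0.063, 0.0725]
eef_rot: [[-0.99, -0.143, 0.0], [-0.143, 0.99, 0.0], [-0.0, -0.0, -1.0]]
force: [2.1, -1.2, 3.5]
finger_gap: 0.006
gripper_force: 1.6
```

servo_tool:
  plan:
    - [0,[-0.6,4,0],0]
    - [0,[-0.6,4,0],0]
    - [0,[-0.3,2,0],0]
    - [0,[0,0,0],0]

```text
time: 12.55
ee_pos: [0.5572, 0.0728, 0.0723]
eef_rot: [[-0.99, -0.143, -0.001], [-0.143, 0.99, 0.0], [0.001, 0.0, -1.0]]
force: [1.4, -0.5, 0.9]
finger_gap: 0.005
gripper_force: 0.8
```

```bash
python3 w.py -46 0 72
```

```text
t 12.55 delta [-0.4  4.3 -0.3] turn 0.03 now sharp -50.3 0.2 72.3 axis -0.143 0.99
```

servo_tool:
  plan:
    - [0,[-0.4,3,0],0]
    - [0,[0,0,0],0]

```text
time: 12.75
ee_pos: [0.5567, 0.0757, 0.0722]
eef_rot: [[-0.99, -0.143, -0.001], [-0.143, 0.99, 0.0], [0.001, 0.0, -1.0]]
force: [0.8, 0.1, 2.2]
finger_gap: 0.012
gripper_force: 0.8
```

servo_tool:
  plan:
    - [0,[-0.3,2,0],0]
    - [0,[0,0,0],0]

```text
time: 12.95
ee_pos: [0.5565, 0.0776, 0.0723]
eef_rot: [[-0.99, -0.143, -0.001], [-0.143, 0.99, -0.0], [0.001, 0.0, -1.0]]
force: [1.4, 0.5, 2.7]
finger_gap: 0.003
gripper_force: 0.9
```

servo_tool:
  plan:
    - [0,[-0.3,2,0],0]
    - [0,[0,0,0],0]

```text
time: 13.15
ee_pos: [0.5565, 0.0786, 0.0724]
eef_rot: [[-0.99, -0.143, -0.0], [-0.143, 0.99, -0.002], [0.0, -0.002, -1.0]]
force: [-0.2, -9.1, 3.1]
finger_gap: 0.004
gripper_force: 4.2
```

The stop is reached at the expected position. I'll give one small extra push, then back off, rise and look.

servo_tool:
  plan:
    - [0,[-0.1,0.7,0],0]
    - [0,[0,0,0],0]

```text
time: 13.35
ee_pos: [0.5565, 0.0788, 0.0725]
eef_rot: [[-0.99, -0.143, 0.0], [-0.143, 0.99, -0.002], [0.0, -0.002, -1.0]]
force: [1.3, -12.4, 3.9]
finger_gap: 0.01
gripper_force: 5.5
```

servo_tool:
  plan:
    - [0,[1,-6,0],0]
    - [0,[1,-6,0],0]
    - [0,[0,0,20],0]
    - [0,[0,0,50],0]
    - [0,[0,0,50],0]

```text
time: 13.85
ee_pos: [0.5575, 0.0681, 0.193]
eef_rot: [[-0.99, -0.142, -0.003], [-0.142, 0.99, 0.0], [0.003, 0.001, -1.0]]
force: [1.1, -0.2, 0.3]
finger_gap: 0.005
gripper_force: 0.0
```

servo_tool:
  plan:
    - [0,[0,-45,20],0]
    - [0,[0,-45,0],0]
    - [0,[0,-45,0],0]
    - [0,[0,-45,0],0]
    - [0,[0,-45,0],0]

```text
time: 14.35
ee_pos: [0.5579, -0.1586, 0.2123]
eef_rot: [[-0.99, -0.143, -0.0], [-0.143, 0.99, 0.001], [0.0, 0.001, -1.0]]
force: [-0.2, 0.1, 0.1]
finger_gap: 0.001
gripper_force: 0.0
```

```bash
python3 - <<'E'
from h import *
p=np.load('p.npy')
T=snap('top','t6.png');S=snap('side','s6.png')
im=[]
for c,(u,v) in((T,(195,150)),(S,(210,150))):
    a=cv2.resize(c['pixels'][v:v+90,u:u+120,::-1],None,fx=3.33,fy=3.33,interpolation=cv2.INTER_CUBIC)
    for q in (proj(c,S2W(p,[(48,-34,66),(48,34,66),(-44,34,66),(-44,-34,66)]))-[u,v]+.5)*3.33: cv2.circle(a,tuple(int(x) for x in q),2,(0,0,255),-1)
    im.append(a)
cv2.imwrite('pics/v6.png',np.hstack(im))
for k in['old_cell','eraser','glue_stick']:print(k,[np.round(d['centre'],3).tolist() for d in ctrl.find_in('top',k)],[np.round(d['centre'],3).tolist() for d in ctrl.find_in('side',k)])
E
```

```text
old_cell [[0.655, 0.151, 0.06], [0.509, 0.275, 0.014], [0.546, 0.13, 0.071]] [[0.658, 0.144, 0.038]]
eraser [[0.512, 0.279, 0.012]] [[0.508, 0.269, 0.008]]
glue_stick [[0.442, 0.012, 0.091], [0.542, 0.076, 0.057]] [[0.446, -0.0, 0.053]]
```

View pics/v6.png

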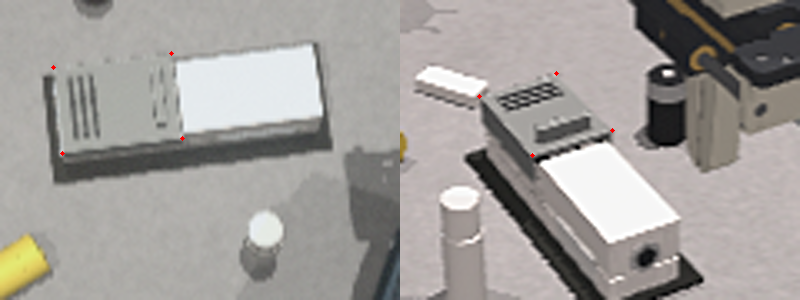

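The shut cover's corners land on the predicted points in both views, and the bystanders are where they were. Handing in.

```bash
python3 -c "
from rig import ctrl
print(ctrl.job_done())"
```

```text
the job is handed in; nothing more can be done
None
```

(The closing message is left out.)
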